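# Rock the seesaw gate of the bearing-ball sorter

### The job

The right-hand tray of the ball sorter is full, and four bearing balls wait behind the seesaw gate in the left-hand chute. Using only the fingers to push, slide the empty tray along its track until it is up against the middle stop, then press down the raised end of the seesaw gate until it rocks fully over, so that the four balls run by themselves into that tray. Lift nothing, do not touch the balls or the gate's other end, and leave the full tray and the things lying around where they are.

Things in the scene. Friction and masses are not known exactly. Their poses are not given: they have to be found in the camera images.
- stand: Ball sorter fixed to the bench; left = +y, right = -y of its frame. Origin on the bench top under the seesaw's pivot, x away from the robot, y left along the tray track, z up. Plywood base 12 mm thick, x -225 to 160, y -140 to 300 mm. Pivot along x at y 0, z 140 mm between steel cheeks (tops z 154).
- stop (a point): Middle stop: dark steel block across the tray track, 140 (x) x 16 (y) x 40 mm; point at its top centre, 52 mm above the bench, at stand x -135, y 0. The track runs along y through it: bed 12 mm above the bench, between two rails 147 mm apart with tops at 24 mm, open at the left end.
- lip (a point): Mid-floor at the lip of the left green chute: stand x -90, y 70, z 75 mm (underside z 71). Two equal chutes, left and right (y +70 and -70), slope 8 degrees down towards the robot, 230 mm long, inside width 30, side walls 20 mm high, upper end at x 140, floor z 107.
- gate (a joint): Tilt of the seesaw beam (rad), hard stops at -0.25 and 0.25. Negative (start, about -0.23): left end down, its blade shuts the left chute, right end raised. Positive: left chute open, right end down. Stays where it is left (about 2 N down on a pad moves it). Beam 340 mm long along the stand's y, 25 wide, 10 thick, pivot at z 140 mm, a blade hanging over each chute.
- right_pad (a point): Black rubber press pad 45 x 45 x 6 mm on the right end of the beam (160 mm from the pivot), raised at the start: its top about 187 mm above the bench, and about 111 mm when the gate is fully over. Point at the centre of its top face; z out of the face, tilting with the beam.
- left_pad (a point): The same pad on the left end of the beam, low at the start (top about 111 mm above the bench). Point at the centre of its top face. Not to be touched.
- empty_tray: Empty loose open grey tray, 140 (x) x 120 (y) x 45 mm high, walls and floor 4 mm, about 220 g. It stands in the track to the left of its place. Origin at the centre of its underside, axes as the stand's. Against the middle stop its origin is at y 68 mm of the stand, under the lip of the left chute.
- full_tray: An equal tray full of balls (1.9 kg) in the track right of the middle stop. Origin at the centre of its underside. Leave it alone.
- ball1: Polished steel bearing ball, diameter 24 mm, 57 g, number 1 in the queue behind the left blade. Origin at its centre.
- ball2: Polished steel bearing ball, diameter 24 mm, 57 g, number 2 in the queue behind the left blade. Origin at its centre.
- ball3: Polished steel bearing ball, diameter 24 mm, 57 g, number 3 in the queue behind the left blade. Origin at its centre.
- ball4: Polished steel bearing ball, diameter 24 mm, 57 g, number 4 in the queue behind the left blade. Origin at its centre.
- socket: Bystander: steel wrench socket standing on the bench right of the stand, diameter 38, height 45 mm. Origin at the centre of its underside.
- wrench: Bystander: steel open-ended wrench lying on the bench right of the stand. Origin at its underside.
- grease_tin: Bystander: round green tin standing on the bench left of the stand, diameter 70, height 75 mm. Origin at the centre of its underside.

How it is judged (in metres and radians):
On the way, in this order (a step that is already met when the one before it is completed fails the run):
1. the empty tray is pushed up against the middle stop, flat in its track, while the gate still shuts the left chute (y of empty_tray in the frame of stand between 0.058 and 0.077 m and z of empty_tray in the frame of stand below 0.018 m and value of joint gate below -0.15 rad), for 0.2 s.
2. the fingers press on the raised right end of the seesaw ((contact force between the fingers and gate_c2 above 0.4 N or contact force between the fingers and gate_c3 above 0.4 N)).
3. the gate has rocked over to the other side (value of joint gate above 0.17 rad), for 0.1 s.
At the end, for the whole second after the job is handed in: The gate stands rocked over (tilt above 0.17 rad), the tray stands flat in its track within about 9 mm of the middle stop, and all four balls lie in it at rest (below 0.05 m/s) (value of joint gate above 0.17 rad and y of empty_tray in the frame of stand between 0.058 and 0.077 m and z of empty_tray in the frame of stand below 0.018 m and x of ball1 in the frame of empty_tray between -0.068 and 0.068 m and y of ball1 in the frame of empty_tray between -0.058 and 0.058 m and z of each of ball1, ball2, ball3, ball4 in the frame of empty_tray below 0.045 m and linear speed of each of ball1, ball2, ball3, ball4 below 0.05 m/s and x of ball2 in the frame of empty_tray between -0.068 and 0.068 m and y of ball2 in the frame of empty_tray between -0.058 and 0.058 m and x of ball3 in the frame of empty_tray between -0.068 and 0.068 m and y of ball3 in the frame of empty_tray between -0.058 and 0.058 m and x of ball4 in the frame of empty_tray between -0.068 and 0.068 m and y of ball4 in the frame of empty_tray between -0.058 and 0.058 m); the robot touches nothing.
It fails at once if a ball is touched by the robot (contact force between any of the fingers, the arm and ball1 above 0.3 N or contact force between any of the fingers, the arm and ball2 above 0.3 N or contact force between any of the fingers, the arm and ball3 above 0.3 N or contact force between any of the fingers, the arm and ball4 above 0.3 N).
It fails at once if a ball is lifted or thrown up (height (world z) of any of ball1, ball2, ball3, ball4 above 0.15 m).
It fails at once if the empty tray is lifted or tipped, or pushed with another part of the arm than the fingers (height (world z) of empty_tray above 0.027 m or angle between empty_tray's own z axis and vertical above 0.15 rad or contact force between the arm and empty_tray above 2 N).
It fails at once if the left half of the seesaw is touched by the robot (contact force between any of the fingers, the arm and gate_c0 above 0.5 N or contact force between any of the fingers, the arm and gate_c1 above 0.5 N).
It fails at once if the full tray or a bystander is disturbed (moved by more than 15 mm) (distance of any of full_tray, socket, wrench, grease_tin from where it was at the start of the episode above 0.015 m).
It also fails if it takes over 54 s, if anything falls off the work surface, if the arm or the gripper's body presses on something with over 40 N, if the wrist force passes 120 N, or if a joint passes its speed limit or range.

### The arm

A 6-joint arm with a two-finger parallel gripper is mounted at the origin on the work surface. World frame = base frame: x ahead of the robot, y to its left, z up, the work surface at z = 0. Lengths are in mm, angles in rad, forces in N, time in s.
With the tool pointing down it reaches from about 275 to 825 mm from the base axis. Payload 4.9 kg.
Tool frame: the origin (TCP) lies at the very end of the fingers, on their centre line; the grasp point (between the pads) lies 19 mm behind it; z points along the fingers, y is the direction in which the jaws open and shut (so a half turn about z gives the same grasp; the last joint's range is limited). The gripper opens to 85 mm and grips with 20 to 120 N. Pads are 22 mm wide; open, the fingers measure 114 mm over their backs; the gripper's body (76 mm by 85 mm) begins 54 mm behind the grasp point. The pads swing forward as they close: fully open they stand 13 mm farther back than shut.
Start: joints at [-1.365, 0.326, -0.193, 1.052, 0, 1.437], TCP at [183.327, -518.565, 231.281] pointing down, gripper open.
Joint ranges: [-2.65, 2.65], [-0.97, 1.79], [-1.3, 1.35], [-1.93, 2.1], [-1.47, 1.37], [-3.14, 3.14]. Speed limits (rad/s): [2.57, 2.57, 3.14, 3.14, 3.14, 3.14].

### API

Orientations are given as [roll, pitch, yaw] about the fixed x, y, z axes, in that order (R = Rz(yaw) Ry(pitch) Rx(roll)).
In Python, from bench import bot, solve_ik, imaging gives the robot as it stands. Calls block until the motion is done:
- bot.move_ptp(position, orientation): joint-space move of the TCP to a pose.
- bot.movel(position, rot=None, max_speed=150, threshold=None): straight line of the TCP; rot=None keeps the orientation; max_speed is the mean speed in mm/s. With threshold (N) it stops when the force on the tool has changed by that much, and returns True; else False.
- bot.move_j(angles): joint-space move.
- bot.grip(opening, effort=None): opening from 0.0 (shut) to 1.0 (fully open); effort is the grip in N (None keeps the last); returns when the fingers have stopped.
- bot.dwell(seconds).
- solve_ik(position, orientation): joint angles nearest the present ones, or None.
- bot.get_state(): the state.
- imaging.capture(name): name is "scene" or "top" or "wrist"; returns the picture (400x640x3 uint8, blue, green, red); there is no depth.
- imaging.camera_model(name): a dict with "K" (3x3 intrinsics, pixels), "position" and "rotation" of the camera in the world. Camera axes: x right, y up, looking along -z (the intrinsics and any distortion apply to the point x, -y, -z); pixel columns grow to the right and rows downward; lengths in mm; the calibration is good to about 2 mm. The wrist camera is an equidistant fisheye: a pixel r from the principal point sees the ray r / f radians off the axis. A picture is of the moment at which its call begins: read the wrist's pose just before it. camera_model takes no time and is no camera call; for the wrist camera it gives the pose at the moment of the call.
A pose or a line that the arm cannot do raises bot.IKError and nothing moves.
- bot.sign_off(): hands the job in, once; it reports no verdict.
The state is a dict: "t": time; "qpos": joint angles; "joint_velocities": joint speeds; "effort": joint torques, N m; "tcp_pos": TCP position; "orientation": TCP orientation; "contact_force": force on the tool from outside, world axes, zero at the start; "wrist_torque": the same for the moment, N m; "opening": opening from 0.0 (shut) to 1.0 (fully open).
Only numpy, scipy, OpenCV 4.12 (cv2) and the standard library are available. Lean on these libraries where they do the work, as an engineer would, in place of code of your own. Each camera call takes 0.05 s, during which the arm holds its last target. There are 200 camera calls.

## Working session

There is one attempt and no reset: what is moved stays moved. The work goes in short steps, each a Python script; the robot and the scene stay as the last script left them, time stands still between calls to the robot, and variables do not carry over. Pictures are saved under pics/ and viewed, about 8 in all and at most 12, crops included, and the job is handed in when it is done.

```bash
mkdir -p pics; python3 - <<'E'
from bench import bot, imaging
import cv2
for n in ("scene","top"):
    cv2.imwrite(f"pics/{n}0.png",imaging.capture(n)); m=imaging.camera_model(n); print(n,m)
s=bot.get_state(); print(s)
E
```

```text
scene {'K': array([[410.66015656,   0.        , 321.10078015],
       [  0.        , 410.66015656, 199.78495177],
       [  0.        ,   0.        ,   1.        ]]), 'position': array([1171.79719902,  556.2920852 ,  930.23461758]), 'rotation': array([0.75736509, 0.01330155, 2.30272771])}
top {'K': array([[427.68516322,   0.        , 316.0471189 ],
       [  0.        , 427.68516322, 199.15425615],
       [  0.        ,   0.        ,   1.        ]]), 'position': array([ 463.40270246,   68.90972455, 1073.41432859]), 'rotation': array([ 0.13248601, -0.03070628, -1.57974576])}
{'t': 0.1, 'qpos': array([-1.36518297e+00,  3.26894095e-01, -1.93494805e-01,  1.05199287e+00,
        2.40943165e-05,  1.43657263e+00]), 'joint_velocities': array([ 3.47968219e-04, -2.24178938e-03,  3.36439258e-03, -3.79850015e-05,
        2.23272377e-03,  3.94802718e-04]), 'effort': array([ 2.24680625e-04, -4.44240725e+01,  2.63037318e+01,  7.97916931e-03,
       -1.74542015e-04,  8.48161562e-06]), 'tcp_pos': array([ 183.23078182, -518.02471982,  230.56273967]), 'orientation': array([-3.14002469e+00, -2.36043348e-04,  3.39836851e-01]), 'contact_force': array([-0.29862162, -0.29178377,  0.58367795]), 'wrist_torque': array([-0.01002789, -0.04209069,  0.00497501]), 'opening': 0.9991750856646039}
```

View pics/top0.png

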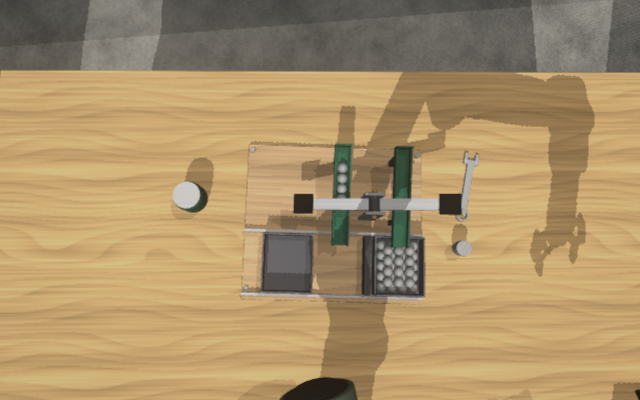

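View pics/scene0.png

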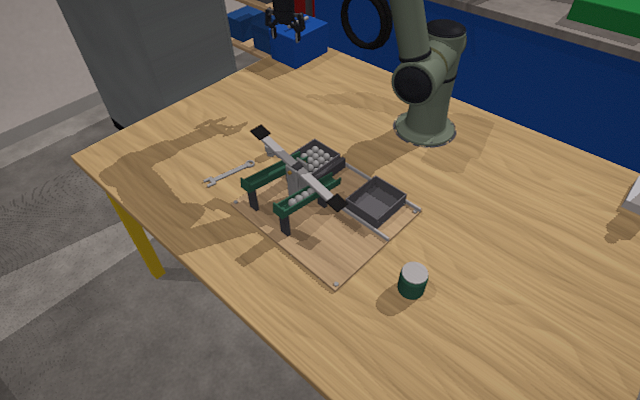

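The top view shows the stand with its left side at image left. The empty tray is at about (288,262), the full tray at (398,265), the raised right pad at (450,204), the low left pad at (303,203), and the tin at (189,196). I'll enlarge it for picking points.

```bash
python3 - <<'E'
import cv2
i=cv2.imread("pics/top0.png")[130:310,230:480]
cv2.imwrite("pics/topc.png",cv2.resize(i,None,fx=3.2,fy=3.2,interpolation=cv2.INTER_CUBIC))
E
```

```text
(no output)
```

View pics/topc.png

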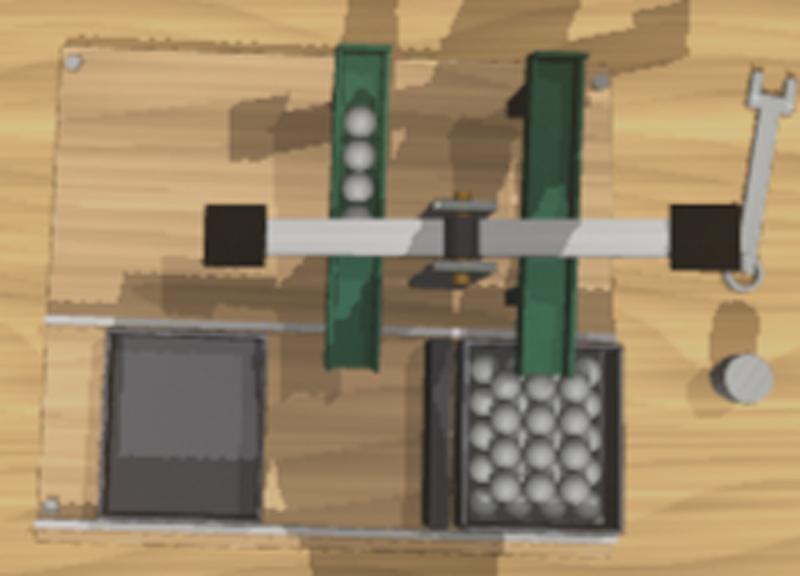

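```bash
cat > h.py <<'E'
import numpy as np
from scipy.spatial.transform import Rotation as Ro
from scipy.optimize import least_squares
from bench import bot, imaging, solve_ik
def Rm(m): return Ro.from_euler('xyz',m['rotation']).as_matrix()
def proj(m,P):
    p=(np.atleast_2d(P)-m['position'])@Rm(m); p=p*[1,-1,-1]
    q=p@m['K'].T; return q[:,:2]/q[:,2:]
def ray(m,uv,z):
    d=Rm(m)@(np.array([1,-1,-1])*(np.linalg.inv(m['K'])@[uv[0],uv[1],1])); o=m['position']
    return o+d*(z-o[2])/d[2]
def s2w(p,P):
    P=np.atleast_2d(P).astype(float); c,s=np.cos(p[2]),np.sin(p[2])
    return np.c_[P[:,:2]@np.array([[c,s],[-s,c]])+p[:2],P[:,2]]
def w2s(p,P):
    c,s=np.cos(p[2]),np.sin(p[2]); return (np.asarray(P)[:2]-p[:2])@np.array([[c,-s],[s,c]])
E
python3 - <<'E'
from h import *
m=imaging.camera_model("top")
C=lambda u,v:(u/3.2+230,v/3.2+130)
L=[((160,300,12),(65,45)),((160,-140,12),(613,62)),((0,-153.3,187),(706,237)),((0,158.3,113),(235,235)),
((-65,8,52),(428,340)),((-65,-8,52),(452,340)),((-205,8,52),(424,526)),((-205,-8,52),(447,526)),((-89,70,95),(352,369)),((-89,-70,95),(547,375))]
P=np.array([a for a,_ in L]);U=np.array([C(*b) for _,b in L])
r=least_squares(lambda p:(proj(m,s2w(p,P))-U).ravel(),[500,0,0],x_scale=[100,100,1],loss='soft_l1')
print(r.x);print((proj(m,s2w(r.x,P))-U).round(1).tolist())
np.save("stand.npy",r.x)
for n,u,z in [("TL",(107,331),57),("TR",(266,336),57),("BL",(101,519),57),("BR",(262,522),57),("fTL",(463,338),57),("fBR",(620,530),57),("socket",(748,378),45)]:
    w=ray(m,C(*u),z); print(n,w.round(),w2s(r.x,w).round(1))
w=ray(m,(187,192),75);print("tin",w,w2s(r.x,w))
ms=imaging.camera_model("scene")
print(proj(ms,s2w(r.x,[(160,300,12),(0,-153.3,187),(0,158.3,113)])))
E
```

```text
[ 5.75158106e+02 -8.96907963e+01 -4.36707562e-02]
[[-1.0, -0.7], [-0.1, 1.2], [-0.2, 0.5], [-0.7, -0.2], [0.8, -0.6], [-0.1, -0.3], [0.8, 1.1], [0.4, 1.3], [-0.1, -1.0], [-0.0, -0.6]]
TL [517. 162.  57.] [-68.6 248.6]
TR [513.  44.  57.] [-68. 131.]
BL [381. 165.  57.] [-204.8  246. ]
BR [378.  48.  57.] [-203.2  129.1]
fTL [ 510. -102.   57.] [-64.2 -15.6]
fBR [ 369. -214.   57.] [-200.5 -133.5]
socket [ 479. -320.   45.] [ -85.9 -234.1]
tin [614.59343389 338.95498986  75.        ] [ 20.68439352 429.95873168]
[[333.89918847 290.11659173]
 [259.91196853 131.66449531]
 [336.55118601 201.77975721]]
```

The fit residuals are about 1 px and the scene camera agrees to 1–2 px. The empty tray measures at stand (-136, 189), so its left wall is at y≈249. I'll go above the left end of the track and look with the wrist camera.

```bash
python3 - <<'E'
from h import *
import cv2
p=np.load("stand.npy")
x,y,z=bot.get_state()["tcp_pos"]
bot.movel([x,y,340])
bot.grip(0.5)
W=lambda a,b,z:s2w(p,[(a,b,z)])[0]
t=W(-136,288,260)
for yaw in (np.pi/2+p[2],-np.pi/2+p[2]): print(yaw,solve_ik(t,[np.pi,0,yaw]),solve_ik(W(-136,140,26),[np.pi,0,yaw]))
yaw=min((np.pi/2+p[2],-np.pi/2+p[2]),key=lambda a:np.abs(solve_ik(t,[np.pi,0,a])).max())
bot.move_ptp(W(-136,288,340),[np.pi,0,yaw])
bot.movel(W(-136,288,80))
s=bot.get_state();print(yaw,s["t"],s["tcp_pos"],s["contact_force"],s["opening"])
cv2.imwrite("pics/s1.png",imaging.capture("scene"))
cv2.imwrite("pics/w1.png",imaging.capture("wrist"))
i=np.vstack([cv2.imread("pics/s1.png")[100:330,180:500],cv2.resize(cv2.imread("pics/w1.png"),(320,200))])
cv2.imwrite("pics/m1.png",cv2.resize(i,None,fx=1.35,fy=1.35))
E
```

```text
1.5271255706095064 [ 0.27501283  0.206945   -0.27896622  1.08488511  0.          1.88947992] [-0.03936901  0.40982415 -0.70462287  0.4563493   0.          1.57509807]
-1.6144670829802867 [ 0.27501283  0.206945   -0.27896622  1.08488511  0.         -1.25211274] [-0.03936901  0.40982415 -0.70462287  0.4563493   0.         -1.56649458]
-1.6144670829802867 6.0667 [452.42644174 204.13731048  80.64094194] [0.06274634 0.85105164 0.9093814 ] 0.49756653602644646
```

View pics/m1.png

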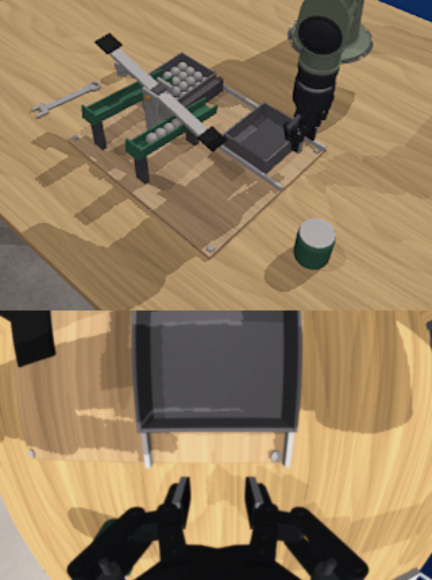

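The fingers are left of the tray and centred between the rails. Next I'll check that the wrist camera body clears the chute, then descend and push.

```bash
python3 - <<'E'
from h import *
import cv2
p=np.load("stand.npy"); W=lambda a,b,z:s2w(p,[(a,b,z)])[0]
c=imaging.camera_model("wrist")["position"]; tcp=bot.get_state()["tcp_pos"]
print("cam",c-tcp)
bot.movel(W(-136,288,27),max_speed=80)
bot.movel(W(-136,264,27),max_speed=60)
print(bot.get_state()["contact_force"])
hit=bot.movel(W(-136,145,27),max_speed=50,threshold=12)
s=bot.get_state();print(hit,w2s(p,s["tcp_pos"]),s["contact_force"],s["t"])
if not hit:
    hit=bot.movel(W(-136,125,27),max_speed=20,threshold=10)
    s=bot.get_state();print(hit,w2s(p,s["tcp_pos"]),s["contact_force"],s["t"])
cv2.imwrite("pics/t2.png",imaging.capture("top"))
cv2.imwrite("pics/t2c.png",cv2.resize(imaging.capture("top")[130:310,230:480],None,fx=3.2,fy=3.2,interpolation=cv2.INTER_CUBIC))
E
```

```text
cam [ -4.41635362 -84.42926266 141.46495975]
[-0.10682986  1.0729609  -0.45630337]
False [-136.01891517  145.03541459] [-0.43661049 -0.11360638  0.23555416] 10.0583
True [-136.58878478  140.01455368] [0.09794498 0.83938124 0.56165609] 10.575
```

View pics/t2c.png

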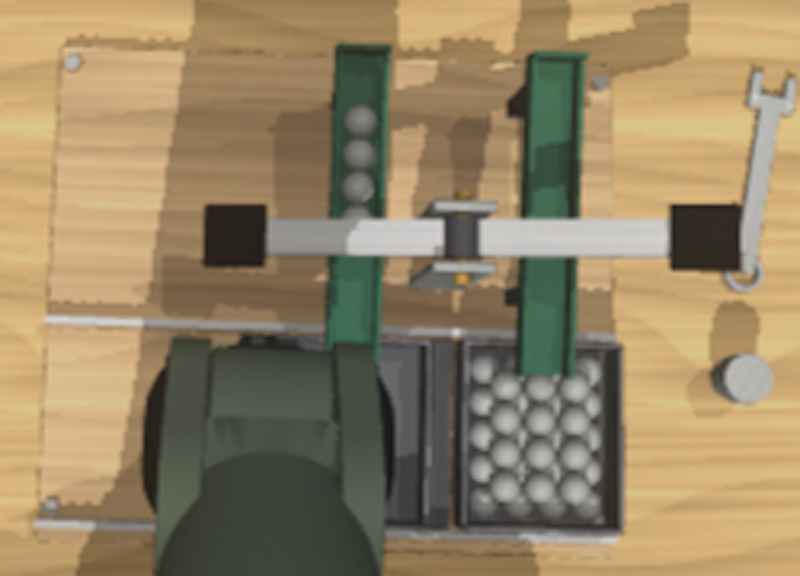

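The tray's right wall is at column ~428, against the stop. TCP y=140 puts the tray centre at about 69 mm. Now I'll retreat, go above the right pad, and look once before pressing.

```bash
python3 - <<'E'
from h import *
import cv2
p=np.load("stand.npy"); W=lambda a,b,z:s2w(p,[(a,b,z)])[0]
bot.movel(W(-136,170,27),max_speed=60)
bot.movel(W(-136,175,330))
bot.grip(0.0)
o=bot.get_state()["orientation"]
bot.move_ptp(W(0,-153,330),o)
bot.movel(W(0,-153,215))
s=bot.get_state();print(w2s(p,s["tcp_pos"]),s["tcp_pos"],s["contact_force"],s["t"])
a=imaging.capture("top")[130:310,230:480]; b=imaging.capture("scene")[80:260,180:430]
cv2.imwrite("pics/m3.png",cv2.resize(np.vstack([a,b]),None,fx=1.66,fy=1.66,interpolation=cv2.INTER_CUBIC))
E
```

```text
[   0.6086335  -152.91017925] [ 569.09057835 -242.48175959  216.11486525] [ 0.80978909 -0.26615645  0.42817567] 16.2167
```

View pics/m3.png

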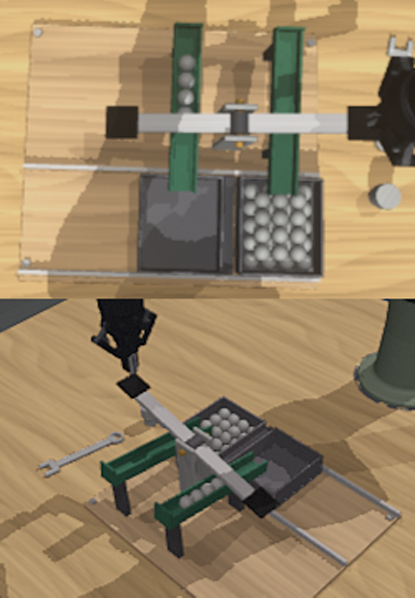

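The tray is against the stop and the closed fingers are over the right pad. Now I'll press.

```bash
python3 - <<'E'
from h import *
import cv2
p=np.load("stand.npy"); W=lambda a,b,z:s2w(p,[(a,b,z)])[0]
bot.movel(W(0,-153,192),max_speed=60)
h=bot.movel(W(0,-155,120),max_speed=40,threshold=20)
s=bot.get_state();print(h,s["tcp_pos"],s["contact_force"],s["t"])
if s["tcp_pos"][2]<125:
    h=bot.movel(W(0,-155,104),max_speed=20,threshold=12)
    s=bot.get_state();print(h,s["tcp_pos"],s["contact_force"],s["t"])
bot.dwell(0.5)
x,y,z=s["tcp_pos"]
bot.movel([x,y,z+120]); bot.dwell(1.5)
s=bot.get_state();print(s["contact_force"],s["t"])
a=imaging.capture("top")[130:310,230:480]; b=imaging.capture("scene")[80:260,180:430]
cv2.imwrite("pics/m4.png",cv2.resize(np.vstack([a,b]),None,fx=1.66,fy=1.66,interpolation=cv2.INTER_CUBIC))
E
```

```text
False [ 568.37978907 -244.73233875  119.99635113] [-0.1517262   0.14262562  0.77883381] 18.8
True [ 568.73107139 -244.52586951  113.23301008] [-1.45504128 -0.36491537  6.15256405] 19.2917
[ 0.15204492 -0.56222745  0.56020563] 22.25
```

View pics/m4.png

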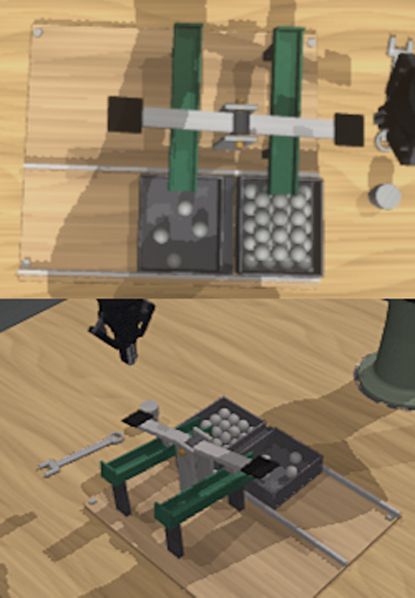

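All four balls are in the tray, at about (185,208), (162,237), (200,230) and (174,260). The gate is over and the right end is down. I'll wait for the balls to come to rest, check the tray numerically, and hand in.

```bash
python3 - <<'E'
from h import *
import cv2
p=np.load("stand.npy"); m=imaging.camera_model("top")
prev=None
for k in range(8):
    f=imaging.capture("top")[235:305,305:372].astype(int)
    if prev is not None: print(k,np.abs(f-prev).max(), (np.abs(f-prev).max(2)>25).sum())
    if prev is not None and (np.abs(f-prev).max(2)>25).sum()==0 and k>2: break
    prev=f; bot.dwell(1.5)
i=imaging.capture("top")
cv2.imwrite("pics/t5.png",cv2.resize(i[130:310,230:480],None,fx=3.2,fy=3.2,interpolation=cv2.INTER_CUBIC))
print(bot.get_state()["t"])
# expected pixel of tray left rim if y centre = 68
print((proj(m,s2w(p,[(-66,128,57),(-206,128,57)]))-[230,130])*3.2)
E
```

```text
1 2 0
2 2 0
3 2 0
27.1
[[270.17379862 333.3961606 ]
 [263.40242025 526.02642558]]
```

View pics/t5.png

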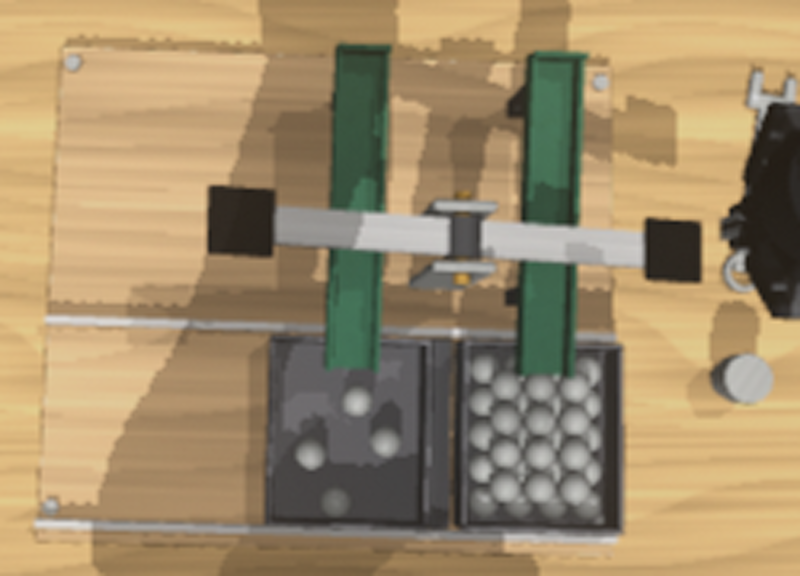

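The balls are still. The tray's left rim is at columns 266–271, against 263–270 expected, so it is against the stop. The gate is fully over.

```bash
python3 -c "
from bench import bot
print(bot.sign_off(), bot.get_state()['t'])"
```

```text
the job is handed in; nothing more can be done
the job is handed in; nothing more can be done
```

The job is done and handed in at about 27 s of the 54 s allowed. I slid the empty tray along its track with the half-open fingers until it met the middle stop. I then pressed the raised right pad down with the closed fingers until the gate hit its hard stop at TCP z ≈ 113 mm.

**Last checks:**
- **Balls:** all four lie in the tray, and nothing moved there between pictures taken 1.5 s apart.
- **Tray:** its left rim is within about 1 mm (1 pixel) of where it should be against the stop.
- **Gate:** it stays rocked over.
- **Surroundings:** the full tray and the socket look unmoved. The gripper hides part of the wrench in the last picture, and the tin was outside it; neither was approached at close range.
- **Robot:** the arm stands clear with only sensor noise (about 0.6 N) on the force reading.

No check failed or disagreed, though the gate's angle was only judged from the pictures and the press height, and the hand-in gives no verdict.

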